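Set the clay-tile jig's fence to the plaster setting block

ROBOT

A 6-joint arm with a two-finger parallel gripper is mounted at the origin on the work surface. World frame = base frame: x ahead of the robot, y to its left, z up, the work surface at z = 0. Lengths are in m, angles in rad, forces in N, time in s.
With the tool pointing down it reaches from about 0.3 to 0.775 m from the base axis. Payload 14.6 kg.
Tool frame: the origin (TCP) lies midway between the tips of the shut fingers; the grasp point (between the pads) lies 19 mm behind it (ctrl.hold_point_z is the distance from the TCP to the grasp point, in m); z points along the fingers, x is the direction in which the jaws open and shut, and the axes are right-handed (so a half turn about z gives the same grasp; the last joint's range is limited). The gripper opens to 94 mm and grips with 3 to 60 N. Pads are 16 mm wide; open, the fingers measure 119 mm over their backs; the gripper's body (75 mm by 177 mm) begins 78 mm behind the grasp point.
Start: joints at [-1.21, 0.3, 1.521, -0, 1.321, -0.067], TCP at [0.228, -0.5, 0.205] pointing down, gripper open.
Joint ranges: [-3.03, 3.03], [-0.79, 2.21], [0.23, 2.52], [-1.04, 4.18], [0, 3.07], [-2.55, 2.55]. Speed limits (rad/s): [2.22, 2.22, 2.57, 3.14, 3.14, 3.14].

INTERFACE

Orientations are given as [roll, pitch, yaw] about the fixed x, y, z axes, in that order (R = Rz(yaw) Ry(pitch) Rx(roll)).
In Python, from station import ctrl, viewer, ticket, nets gives the robot as it stands.
- The arm moves only by the tool carry_out, never from a script. Its argument "commands" is one flat list of numbers, 7 for each row, row after row: the closure, from -1 (fully open) to 1 (shut), so that 0 is half open, then the shift along the world's x, y, z in cm, then the turn, a rotation vector about the world's x, y, z in rad. In form: [gripper, tx, ty, tz, ax, ay, az, gripper, tx, ty, tz, ax, ay, az, ...]. A call has 1 to 12 rows; each row is the pose to reach, as a shift and turn from the pose measured when the call began; what a row does not reach only later rows make up. A row lasts 1/12 s, in which the tool goes at most 41.7 mm and 7.16 degrees, less where a joint would pass 70% of its speed; a pose out of reach is approached as far as the arm can. A call with a gripper value outside its range is refused whole. The fingers move at their own pace and stop on an object; "force" is the grip in N (left out, the last holds). Time passes only in rows, so rows that repeat a pose let the fingers close. It gives the time, the measured TCP pose, the force and the opening at its end, in the units of the state.
- ctrl.get_obs(): the state, without advancing time (a new reading comes with each control period).
- viewer.camera(name): name is "scene" or "top" or "wrist"; returns (picture, depth): 384x512x3 uint8, blue, green, red; 384x512 float32, m along the optical axis (not along the pixel's ray), 0 where there is no reading.
- viewer.camera_info(name): a dict with "fx", "fy", "cx", "cy" (pixels), "R" (3x3) and "t" (3): a world point X has camera coordinates R X + t. Camera axes: x right, y down, z forward; pixel columns grow to the right and rows downward; lengths in m; the calibration is good to about 2 mm. A picture is of the moment at which its call begins: read the wrist's pose just before it. camera_info takes no time and is no camera call; for the wrist camera it gives the pose at the moment of the call.
- ticket.hand_in(): hands the job in, once; it reports no verdict.
Trained networks look in the newest picture that a camera, given by its name, has taken for a name from the list of things; names that differ only in an ending like _2 or _b are one class to them, and where a whole thing is asked for, a point or a joint stands for the part that bears it (a point fixed in the world has none). Each returns a list of dicts, best first, with "confidence" (0 to 1); they miss things now and then, are a little off and sometimes report something else, mostly with a low value. They report only what shows in the picture. A call takes as long as a camera call. They do not tell look-alikes from the thing itself.
- nets.silhouettes(camera, thing): "region" (384x512 bool, what is visible of it) and "extent" ([left, top, right, bottom] in pixels, round what is visible of it).
The state is a dict: "time_s": time; "qpos": joint angles; "joint_vel": joint speeds; "tau": joint torques, N m; "ee_pos": TCP position; "eef_rot": TCP orientation; "force": force on the tool from outside, world axes, zero at the start; "moment": the same for the moment, N m; "grip_width": finger opening in m.
Only numpy, scipy, OpenCV 4.12 (cv2) and the standard library are available. Lean on these libraries where they do the work, as an engineer would, in place of code of your own. Each camera call takes 0.05 s, during which the arm holds its last target. There are 200 camera calls.

TASK

Set the fence of the clay-tile jig to the plaster setting block: wind the crank so that the fence backs off until the gap to the fixed rail is at least 5 mm wider than the block is long, then stand the block upright in the gap, midway along the rail and with its length across the gap, and let go of it. The screw has play, so wind the fence in again from the open side, by feel, until it just nips the block against the rail, so that the block is held and no longer loose; plaster chips, so do not squeeze it hard. Leave the play taken up on the closing side, let go of the crank, and leave the tub, the jar and the wooden slat where they are.

Things in the scene. Friction and masses are not known exactly. Their poses are not given: they have to be found in the camera images.
- jig: plywood board 130 x 270 mm, 15 mm thick, fixed to the table, carrying rail, fence and a grey angle-drive box. Origin on the table; the board reaches y = -130 to +140, x = -65 to +65 mm. Its y axis points from the rail to the crank. The rail (aluminium bar 100 mm along x, 12 thick, 25 high, firmly clamped) was set by hand: its inner face lies at y = -95 mm, give or take 3 mm, unmeasured.
- fence_face: the fence: a moving aluminium bar like the rail, 100 mm along the jig's x, 14 mm thick, 25 mm high above the board, facing the rail and sliding along the jig's y. Origin at the foot of the middle of its working face (the face towards the rail), axes as the jig's.
- fence (a joint): fence position in m: the gap between rail and fence is 50 mm (give or take 3, as the rail stands) + this value; grows as the fence opens, up to 28 mm. 4.775 mm per rad of crank once the play is taken up. Moving it takes about 1.6 N at the handle along its path; pressing on the block adds 1 N at the handle per 9 N on it. The screw stays put up to a nip of about 15 N; a tighter one eases.
- crank (a joint): play between crank and screw, rad: 0 = taken up on the closing side, 1.257 = taken up on the opening side. Anywhere between, the crank turns almost freely (0.3 N) and the fence does not move. Starts anywhere in it.
- crank_grip (a point): middle of the crank's upright black handle: round, 20 mm in diameter, 46 mm tall, spinning freely on its pin, on a crank arm of 45 mm radius turning about a vertical axis. The arm lies 5 mm below the foot of the handle; nothing else near the handle is as high. Seen from above, counter-clockwise opens the fence and clockwise closes it.
- crank_axis (a point): point on the crank's turning axis (vertical), level with the middle of the handle, 106 mm above the table.
- slot_floor (a point): point fixed on the board's top, 15 mm above the table, at y = -65 mm of the jig, x = 0: about where the middle of the block's foot will be when nipped (give or take 3 mm along y, as the rail stands).
- block_center (a point): centre of the loose plaster setting block, 60 mm long (its x axis), 32 mm wide (its y), 45 mm high (z), about 0.1 kg. It stands on the table at the start.
- tub: bystander: open clear plastic tub, 90 mm across, 55 mm high; origin at its underside
- jar: bystander: blue glaze jar, 60 mm across, 80 mm high; origin at its underside
- slat: bystander: flat wooden slat 200 x 30 x 8 mm; origin at its underside
Things that resemble listed ones, but are neither listed nor needed, are in the scene too. What is meant by the part that bears block_center is not blue, and is the smaller of those in its own colour.

How it is judged:
On the way, in this order (a step that is already met when the one before it is completed fails the run):
1. the fence is wound back until the gap is at least 5 mm wider than the block (horizontal distance between fence_face_c0 and rail_c0 above 0.0776 m), for 0.1 s.
2. the block stands on the board between rail and fence, let go (y of block_center in the frame of jig between -0.07 and -0.035 m and x of block_center in the frame of jig between -0.03 and 0.03 m and z of block_center in the frame of jig below 0.0395 m and contact force between block and the fingers below 0.1 N and contact force between fence_face and block below 2 N), for 0.1 s.
At the end, for the whole second after the job is handed in: The block stands upright on the board, square (within 0.06 rad) between rail and fence and within 30 mm of the middle of the rail, nipped with 3 to 70 N by both; the crank's play is within 0.35 rad of its closing side; all is at rest and let go (contact force between fence_face and block between 3 and 70 N and contact force between rail_c0 and block above 3 N and x of block_center in the frame of jig between -0.03 and 0.03 m and z of block_center in the frame of jig below 0.0395 m and angle between block_center's own z axis and vertical below 0.06 rad and angle between the x axis of block_center and the y axis of jig, either way round below 0.06 rad and value of joint crank below 0.35 rad and linear speed of block below 0.01 m/s); the robot touches nothing.
It fails at once if the fence squeezes the plaster block with more than 70 N (contact force between fence_face and block above 70 N).
It fails at once if a bystander is pushed more than 25 mm (distance of any of tub, jar, slat from where it was at the start of the episode above 0.025 m).
It also fails if it takes over 72 s, if anything falls off the work surface, if the arm or the gripper's body presses on something with over 40 N, if the wrist force passes 120 N, or if a joint passes its speed limit or range.

## Working session

There is one attempt and no reset: what is moved stays moved. The work goes in short steps, Python scripts to look and compute and a tool call to move; the robot and the scene stay as the last step left them, time stands still between calls to the robot, and variables do not carry over. Pictures are saved under pics/ and viewed, about 8 in all and at most 12, crops included, and the job is handed in when it is done.

Besides the shell and the picture viewer there is one more tool, called after "Call:" in YAML: its name, and indented under it one key for each argument. carry_out: Moves the arm, as the interface text tells. Its arguments: {"type":"object","properties":{"commands":{"type":"array","items":{"type":"number"}},"force":{"type":"number"}},"required":["commands"]}

```bash
ls; mkdir -p pics; python3 - <<'E'
from station import ctrl,viewer
import cv2,numpy as np
o=ctrl.get_obs();print({k:np.round(v,3) for k,v in o.items()})
for n in("scene","top"):
    p,d=viewer.camera(n);cv2.imwrite(f"pics/{n}0.png",p);np.save(f"pics/{n}0.npy",d)
    i=viewer.camera_info(n);print(n,i)
a=np.hstack([cv2.imread("pics/scene0.png"),cv2.imread("pics/top0.png")]);
cv2.imwrite("pics/both0.png",np.vstack([cv2.imread("pics/top0.png")]))
E
```

```text
pics
{'time_s': np.float64(0.0), 'qpos': array([-1.21 ,  0.3  ,  1.522, -0.   ,  1.321, -0.067]), 'joint_vel': array([-0.   , -0.   , -0.001, -0.001,  0.003,  0.001]), 'tau': array([-1.0000e-03, -5.3181e+01, -3.5273e+01,  7.1000e-02,  2.4000e-02,
       -0.0000e+00]), 'ee_pos': array([ 0.228, -0.5  ,  0.205]), 'eef_rot': array([-3.142e+00,  1.000e-03, -1.143e+00]), 'force': array([-0.285,  0.993, -1.154]), 'moment': array([-0.006,  0.022,  0.015]), 'grip_width': np.float64(0.094)}
scene {'fx': 422.28916865606396, 'fy': 422.28916865606396, 'cx': 256.6515049941354, 'cy': 193.0954045648075, 'R': array([[-0.31788227,  0.94799728,  0.01587534],
       [ 0.7982146 ,  0.27661812, -0.53510361],
       [-0.51166817, -0.15742802, -0.84463726]]), 't': array([ 0.14493801, -0.43765284,  1.54530035])}
top {'fx': 382.86187564197877, 'fy': 382.86187564197877, 'cx': 251.75628130613043, 'cy': 193.9327843827707, 'R': array([[-0.01830507, -0.99975149, -0.01272368],
       [-0.99354507,  0.0196134 , -0.11172964],
       [ 0.11195143,  0.01059633, -0.99365718]]), 't': array([0.04519073, 0.59739723, 1.01697956])}
```

View pics/scene0.png

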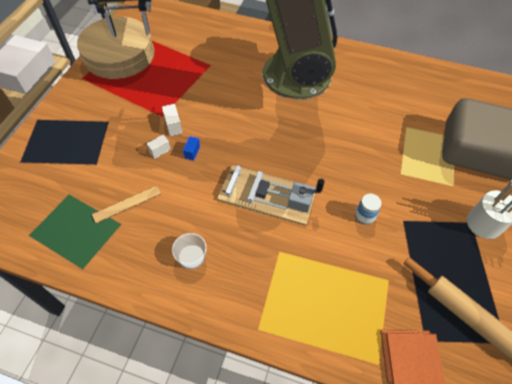

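View pics/top0.png

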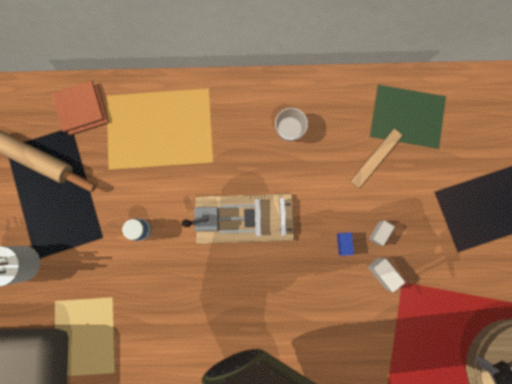

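Candidates for the block: white at top (382,232), larger white at (387,274), and blue at (346,244). The smaller white one fits, because the block is not blue and is the smaller of its colour. I'll measure and confirm in an enlarged crop.

```bash
cat >h.py <<'E'
from station import ctrl,viewer,nets
import cv2,numpy as np
def world(d,i,mask=None):
    v,u=np.nonzero((d>0)&(mask if mask is not None else True))
    z=d[v,u];c=np.c_[(u-i['cx'])/i['fx']*z,(v-i['cy'])/i['fy']*z,z]
    return (c-i['t'])@i['R'],u,v
def rect(P):
    r=cv2.minAreaRect((P[:,:2]*1000).astype(np.float32));return np.round(r[0],1),np.round(r[1],1),round(r[2],1)
E
python3 - <<'E'
from h import *
for n in("top","scene"):
    p,d=viewer.camera(n);i=viewer.camera_info(n)
    for th in("block_center","crank_grip","fence_face","jig","jar","tub","slat"):
        for r in nets.silhouettes(n,th)[:4]:
            P,u,v=world(d,i,r["region"]);zt=np.percentile(P[:,2],95)
            T=P[P[:,2]>zt-.008]
            print(n,th,round(r["confidence"],2),np.round(r["extent"]),len(P),"ztop",round(zt,4),*rect(T), T.mean(0).round(4))
p,d=viewer.camera("top")
a=cv2.resize(p[170:310,320:430],None,fx=4,fy=4,interpolation=2);b=cv2.resize(p[170:310,170:310],None,fx=4,fy=4,interpolation=2)
cv2.putText(a,"x320 y170",(5,15),0,.5,0);
q=viewer.camera("scene")[0]
cv2.imwrite("pics/crop1.png",np.hstack([a[:,:440],b])[:, :800] if 0 else cv2.resize(np.hstack([a,b]),(800,448)))
E
```

```text
top block_center 0.74 [370. 220. 388. 245.] 363 ztop 0.047 [ 486.  -315.2] [32.  58.2] 56.4 [ 0.4857 -0.314   0.0442]
top block_center 0.68 [368. 256. 402. 290.] 681 ztop 0.0605 [ 377.4 -318.8] [79.2 42.7] 36.7 [ 0.3773 -0.3185  0.058 ]
top block_center 0.66 [273. 108. 309. 144.] 793 ztop 0.0541 [790.1 -76.3] [83.9 85.4] 32.6 [ 0.799  -0.0778  0.0522]
top block_center 0.58 [336. 236. 354. 258.] 343 ztop 0.047 [ 459.9 -215.7] [59.4 32.5] 2.7 [ 0.4599 -0.2156  0.0441]
top crank_grip 0.56 [183. 217. 208. 228.] 140 ztop 0.1294 [519.5 199.8] [15.3 12.5] 89.9 [0.5196 0.1996 0.1277]
top fence_face 0.47 [254. 199. 260. 236.] 194 ztop 0.0425 [534.6  20.5] [98.1 13.9] 0.9 [0.5345 0.0204 0.0395]
top jig 0.65 [180. 192. 296. 242.] 4642 ztop 0.0669 [533.2 168.5] [83.1 63.8] 89.9 [0.5311 0.1626 0.073 ]
top jar 0.68 [121. 218. 150. 243.] 538 ztop 0.0819 [508.6 347.9] [53.1 49.6] 88.9 [0.5084 0.3474 0.0793]
top tub 0.62 [274. 110. 307. 141.] 810 ztop 0.0544 [789.6 -76.8] [86.3 85.2] 27.6 [ 0.7955 -0.0791  0.0524]
top slat 0.86 [352. 132. 404. 187.] 738 ztop 0.0102 [ 698.3 -319.2] [ 31.3 198.7] 48.9 
[... 913 characters left out ...]
82.  63.5] 89.6 [0.5365 0.1703 0.0782]
scene jig 0.28 [ 91. 186. 159. 224.] 670 ztop 0.0099 [ 701.1 -319. ] [ 36.5 199.8] 48.7 [ 0.7038 -0.32    0.0065]
scene jar 0.66 [353. 194. 379. 226.] 589 ztop 0.0812 [511.3 348.5] [51.  52.2] 64.0 [0.5121 0.3486 0.0788]
scene tub 0.91 [170. 234. 206. 270.] 936 ztop 0.0534 [791.7 -74.9] [88.  86.3] 53.4 [ 0.7865 -0.0785  0.0517]
scene tub 0.75 [220. 165. 325. 226.] 3781 ztop 0.0714 [536.6 170.6] [62.7 82.8] 1.0 [0.5358 0.1722 0.0804]
scene slat 0.87 [ 92. 186. 161. 226.] 735 ztop 0.0098 [ 700.5 -319.3] [ 36.9 199.1] 49.0 [ 0.7033 -0.3196  0.0064]
scene slat 0.38 [248. 173. 271. 204.] 325 ztop 0.0422 [538.2  36.8] [101.1  43.4] 2.7 [0.5395 0.0332 0.0387]
```

View pics/crop1.png

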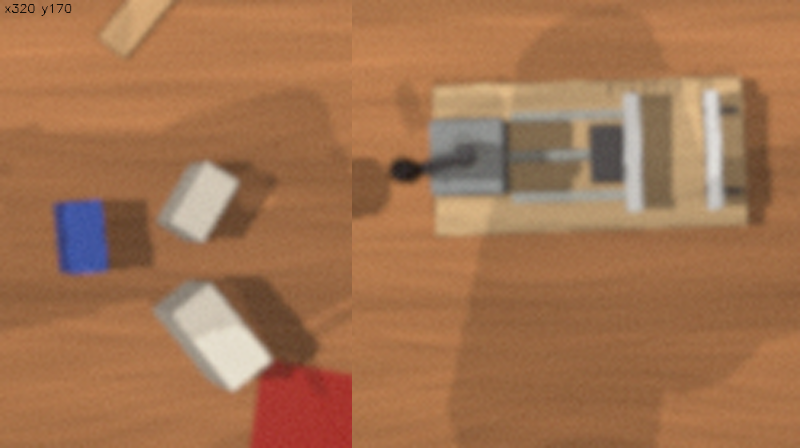

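The crop confirms it: the smaller white block is at top (382,232), with a 58x32 mm top. The rail is on the world -y side and the crank on +y. Next I'll measure the jig finely.

```bash
python3 - <<'E'
from h import *
for n in("top","scene"):
    p,d=viewer.camera(n);i=viewer.camera_info(n)
    P,u,v=world(d,i);
    def box(x0,x1,y0,y1,z0,z1):
        m=(P[:,0]>x0)&(P[:,0]<x1)&(P[:,1]>y0)&(P[:,1]<y1)&(P[:,2]>z0)&(P[:,2]<z1);return P[m]
    print(n)
    for nm,b in dict(board=(.43,.63,-.12,.19,.010,.020),boardall=(.43,.63,-.12,.19,.010,.2),rail=(.43,.63,-.1,-.03,.034,.05),fence=(.43,.63,0,.029,.034,.05),gbox=(.43,.63,.08,.25,.05,.069),arm=(.43,.63,.08,.25,.07,.1),handle=(.43,.63,.08,.25,.1,.14)).items():
        B=box(*b)
        if len(B)<4: print(nm,len(B));continue
        L=np.polyfit(B[:,0],B[:,1],1)[0]
        print(nm,len(B),*rect(B),B.mean(0).round(4),"slope",L.round(4),"min",np.percentile(B,2,0).round(4),"max",np.percentile(B,98,0).round(4))
E
```

```text
top
board 3183 [534.8  56. ] [130.1 266. ] 0.8 [0.5336 0.047  0.0145] slope -0.0668 min [ 0.4716 -0.0727  0.0107] max [0.5976 0.1818 0.0189]
boardall 4494 [534.8  56. ] [130.1 266. ] 0.8 [0.5337 0.0577 0.025 ] slope -0.0803 min [ 0.4723 -0.0713  0.0109] max [0.5968 0.1844 0.0749]
rail 170 [536. -48.] [98.  12.2] 0.7 [ 0.5355 -0.048   0.0392] slope 0.0155 min [ 0.4873 -0.0542  0.0354] max [ 0.5836 -0.0422  0.0431]
fence 205 [534.7  21.3] [98.2 15.5] 0.9 [0.5348 0.0209 0.0392] slope 0.0161 min [0.4861 0.0133 0.0354] max [0.5832 0.0287 0.0438]
gbox 468 [533.2 157.7] [61.5 63.8] 89.8 [0.5329 0.1554 0.0638] slope -0.0048 min [0.5016 0.1272 0.0584] max [0.5644 0.188  0.0683]
arm 122 [529.2 173.6] [22.6 56.2] 16.7 [0.5292 0.1689 0.08  ] slope -1.2953 min [0.5152 0.1472 0.0702] max [0.5432 0.196  0.0985]
handle 60 [519.6 200.9] [19.  17.5] 89.9 [0.5197 0.1993 0.1246] slope 0.0244 min [0.5109 0.1914 0.1034] max [0.5284 0.2103 0.1305]
scene
board 2101 [538.   57.1] [134.  266.7] 0.8 [0.5491 0.0456 0.0141] slope 0.304 min [ 0.4756 -0.0719  0.0103] max [0.6017 0.1805 0.0189]
boardall 3301 [538.   57.1] [134.  266.7] 0.8 [0.5472 0.061  0.0261] slope 0.2592 min [ 0.4774 -0.0695  0.0105] max [0.6009 0.1857 0.0748]
rail 127 [539.2 -47.1] [101.1  12.6] 1.5 [ 0.5411 -0.0465  0.0381] slope 0.0242 min [ 0.4897 -0.0531  0.0343] max [ 0.5882 -0.0402  0.0426]
fence 145 [537.6  21.5] [102.8  14.5] 0.6 [0.5393 0.0217 0.0387] slope 0.0095 min [0.488  0.0147 0.0356] max [0.586  0.0286 0.0435]
gbox 366 [536.3 158.9] [66.2 62. ] 1.3 [0.5439 0.158  0.0625] slope 0.0891 min [0.5057 0.1293 0.0515] max [0.568  0.1891 0.0681]
arm 136 [533.6 179.1] [23.9 66.7] 11.0 [0.5337 0.1758 0.0801] slope -1.6793 min [0.5234 0.1475 0.0706] max [0.5469 0.2097 0.0991]
handle 69 [524.3 202.3] [18.2 17.8] 56.8 [0.5272 0.2022 0.1199] slope -0.0567 min [0.5155 0.1931 0.1022] max [0.5338 0.2114 0.131 ]
```

Call:
carry_out:
  commands: [-0.3, 29.4, 70.1, 0, 0, 0, 1.15, -0.3, 29.4, 70.1, 0, 0, 0, 1.15, -0.3, 29.4, 70.1, 0, 0, 0, 1.15, -0.3, 29.4, 70.1, 0, 0, 0, 1.15, -0.3, 29.4, 70.1, 0, 0, 0, 1.15, -0.3, 29.4, 70.1, 0, 0, 0, 1.15, -0.3, 29.4, 70.1, 0, 0, 0, 1.15, -0.3, 29.4, 70.1, 0, 0, 0, 1.15, -0.3, 29.4, 70.1, 0, 0, 0, 1.15, -0.3, 29.4, 70.1, 0, 0, 0, 1.15, -0.3, 29.4, 70.1, 0, 0, 0, 1.15, -0.3, 29.4, 70.1, 0, 0, 0, 1.15]
  force: 8

```text
time_s: 2.1
ee_pos: [0.4219, -0.0372, 0.2058]
eef_rot: [3.141, -0.001, 0.007]
force: [1.6, -0.8, 0.3]
grip_width: 0.0612
```

Call:
carry_out:
  commands: [-0.3, 10, 23.8, -1, 0, 0, 0, -0.3, 10, 23.8, -1, 0, 0, 0, -0.3, 10, 23.8, -1, 0, 0, 0, -0.3, 10, 23.8, -1, 0, 0, 0, -0.3, 10, 23.8, -1, 0, 0, 0, -0.3, 10, 23.8, -1, 0, 0, 0, -0.3, 10, 23.8, -1, 0, 0, 0, -0.3, 10, 23.8, -1, 0, 0, 0, -0.3, 10, 23.8, -1, 0, 0, 0]

```text
time_s: 2.85
ee_pos: [0.5216, 0.2006, 0.1954]
eef_rot: [3.141, -0.0, 0.008]
force: [0.1, -0.1, -0.3]
grip_width: 0.0613
```

```bash
python3 - <<'E'
from h import *
o=ctrl.get_obs();print(o['ee_pos'],o['force'])
i=viewer.camera_info("wrist");p,d=viewer.camera("wrist");cv2.imwrite("pics/w1.png",p)
P,u,v=world(d,i)
m=(P[:,2]>.118)&(P[:,2]<.14)&(abs(P[:,0]-.522)<.03)&(abs(P[:,1]-.2)<.03);B=P[m];print(m.sum(),rect(B) if m.sum()>3 else '',np.percentile(B[:,2],50) if m.sum() else '')
c=-i['R'].T@i['t'];print("cam",c.round(3),(d>0).sum(),np.percentile(P[:,2],[1,50,99]))
m=(P[:,2]>.058)&(P[:,2]<.070)&(abs(P[:,0]-.535)<.06)&(abs(P[:,1]-.155)<.06);print(m.sum(),rect(P[m]) if m.sum()>3 else '')
E
```

```text
[0.52159183 0.20056493 0.19541491] [ 0.11689174 -0.06586843 -0.29881089]
376 (array([521. , 200.4]), array([18.5, 18.2]), 0.2) 0.12867084705361617
cam [0.522 0.272 0.375] 195791 [-0.00133372  0.00105365  0.32982844]
1938 (array([533.2, 157.3]), array([64.1, 60.7]), 0.4)
```

View pics/w1.png

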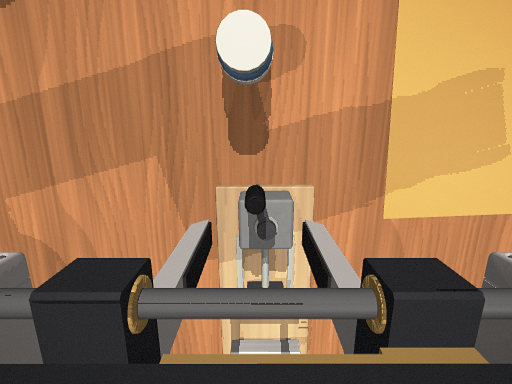

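The wrist view shows the handle at (255,198), hub at (266,230) and jar at (245,45), all clear of the fingers. The handle measures (0.521, 0.2004) and the axis about (0.5335, 0.1575), so the radius is 44.7 mm, as it should be. I'll descend and grip.

Call:
carry_out:
  commands: [-0.3, 0, 0, -4, 0, 0, 0, -0.3, 0, 0, -8, 0, 0, 0, -0.3, 0, 0, -10.3, 0, 0, 0, -0.3, 0, 0, -10.3, 0, 0, 0, 1, 0, 0, -10.3, 0, 0, 0, 1, 0, 0, -10.3, 0, 0, 0, 1, 0, 0, -10.3, 0, 0, 0, 1, 0, 0, -10.3, 0, 0, 0, 1, 0, 0, -10.3, 0, 0, 0, 1, 0, 0, -10.3, 0, 0, 0]
  force: 10

```text
time_s: 3.73
ee_pos: [0.5218, 0.1999, 0.0934]
eef_rot: [3.141, -0.002, 0.007]
force: [0.6, -0.3, 0.2]
grip_width: 0.0247
```

```bash
cat >arc.py <<'E'
import numpy as np,sys
from station import ctrl
# rows for turning by deg about axis; args: axis x,y, n rows, deg per row
ax,ay,n,s=map(float,sys.argv[1:5]);o=ctrl.get_obs();p=o['ee_pos']
a=np.arctan2(p[1]-ay,p[0]-ax);r=np.hypot(p[1]-ay,p[0]-ax)
print(p.round(4),"ang",np.degrees(a).round(1),"r",r.round(4),"F",o['force'].round(2),"w",o['grip_width'].round(4),"Ft",(-np.sin(a)*o['force'][0]+np.cos(a)*o['force'][1]).round(2))
for k in range(1,int(n)+1):
    b=a+np.radians(s*k);print([round(100*(ax+.0449*np.cos(b)-p[0]),2),round(100*(ay+.0449*np.sin(b)-p[1]),2)],end=" ")
E
python3 arc.py .5335 .1575 12 14
```

```text
Traceback (most recent call last):
  File "arc.py", line 6, in <module>
    print(p.round(4),"ang",np.degrees(a).round(1),"r",r.round(4),"F",o['force'].round(2),"w",o['grip_width'].round(4),"Ft",(-np.sin(a)*o['force'][0]+np.cos(a)*o['force'][1]).round(2))
                                                                                             ^^^^^^^^^^^^^^^^^^^^^
AttributeError: 'float' object has no attribute 'round'
```

Still closing (24.7 mm), so I'll give it a few more rows.

Call:
carry_out:
  commands: [1, 0, 0, 0, 0, 0, 0, 1, 0, 0, 0, 0, 0, 0, 1, 0, 0, 0, 0, 0, 0]

```text
time_s: 3.98
ee_pos: [0.5218, 0.2, 0.0935]
eef_rot: [3.141, -0.002, 0.007]
force: [0.3, -0.3, -1.1]
grip_width: 0.0196
```

```bash
sed -i "s/o\['grip_width'\].round(4)/round(o['grip_width'],4)/" arc.py; python3 arc.py .5335 .1575 12 14
```

```text
[0.5218 0.2    0.0935] ang 105.4 r 0.0441 F [ 0.3  -0.26 -1.14] w 0.0196 Ft -0.22
[np.float64(-1.03), np.float64(-0.34)] [np.float64(-1.91), np.float64(-0.99)] [np.float64(-2.61), np.float64(-1.83)] [np.float64(-3.09), np.float64(-2.82)] [np.float64(-3.31), np.float64(-3.89)] [np.float64(-3.26), np.float64(-4.98)] [np.float64(-2.95), np.float64(-6.03)] [np.float64(-2.4), np.float64(-6.98)] [np.float64(-1.63), np.float64(-7.76)] [np.float64(-0.7), np.float64(-8.33)] [np.float64(0.34), np.float64(-8.66)] [np.float64(1.43), np.float64(-8.73)]
```

Call:
carry_out:
  commands: [1, -1.03, -0.34, 0, 0, 0, 0, 1, -1.91, -0.99, 0, 0, 0, 0, 1, -2.61, -1.83, 0, 0, 0, 0, 1, -3.09, -2.82, 0, 0, 0, 0, 1, -3.09, -2.82, 0, 0, 0, 0]

```text
time_s: 4.4
ee_pos: [0.4902, 0.1708, 0.0936]
eef_rot: [3.141, -0.001, 0.007]
force: [-4.7, 1.5, 1.2]
grip_width: 0.0196
```

```bash
python3 arc.py .5335 .1575 12 14
```

```text
[0.4902 0.1708 0.0936] ang 162.9 r 0.0453 F [-4.71  1.5   1.16] w 0.0196 Ft -0.05
[np.float64(-0.15), np.float64(-1.09)] [np.float64(-0.08), np.float64(-2.18)] [np.float64(0.26), np.float64(-3.22)] [np.float64(0.84), np.float64(-4.15)] [np.float64(1.63), np.float64(-4.91)] [np.float64(2.57), np.float64(-5.46)] [np.float64(3.62), np.float64(-5.76)] [np.float64(4.72), np.float64(-5.8)] [np.float64(5.79), np.float64(-5.58)] [np.float64(6.77), np.float64(-5.1)] [np.float64(7.61), np.float64(-4.4)] [np.float64(8.26), np.float64(-3.51)]
```

Call:
carry_out:
  commands: [1, -0.2, -1.09, 0, 0, 0, 0, 1, -0.13, -2.18, 0, 0, 0, 0, 1, 0.21, -3.22, 0, 0, 0, 0, 1, 0.79, -4.15, 0, 0, 0, 0, 1, 1.58, -4.91, 0, 0, 0, 0, 1, 2.52, -5.46, 0, 0, 0, 0, 1, 2.52, -5.46, 0, 0, 0, 0]

```text
time_s: 4.98
ee_pos: [0.5163, 0.1147, 0.0936]
eef_rot: [3.14, -0.0, 0.005]
force: [-2.5, -7.5, 3.6]
grip_width: 0.0198
```

```bash
python3 arc.py .533 .1575 12 14
```

```text
[0.5163 0.1147 0.0936] ang -111.3 r 0.0459 F [-2.52 -7.51  3.65] w 0.0198 Ft 0.39
[np.float64(1.1), np.float64(-0.17)] [np.float64(2.19), np.float64(-0.18)] [np.float64(3.26), np.float64(0.08)] [np.float64(4.22), np.float64(0.58)] [np.float64(5.04), np.float64(1.31)] [np.float64(5.66), np.float64(2.22)] [np.float64(6.04), np.float64(3.24)] [np.float64(6.16), np.float64(4.33)] [np.float64(6.02), np.float64(5.41)] [np.float64(5.61), np.float64(6.43)] [np.float64(4.97), np.float64(7.32)] [np.float64(4.14), np.float64(8.03)]
```

```bash
sed -i 's/\[round(100/[float(round(100/; s/-p\[0\]),2),round(100/-p[0]),2)),float(round(100/; s/-p\[1\]),2)\]/-p[1]),2))]/' arc.py; python3 arc.py .533 .1565 12 14; cat >gap.py <<'E'
from h import *
for n in("top","scene"):
    p,d=viewer.camera(n);P,u,v=world(d,viewer.camera_info(n))
    g=[]
    for y0,y1 in((-.065,-.03),(-.02,.065)):
        B=P[(abs(P[:,0]-.535)<.048)&(P[:,1]>y0)&(P[:,1]<y1)&(P[:,2]>.033)&(P[:,2]<.05)]
        h=[np.percentile(B[abs(B[:,0]-x)<.012][:,1],[3,97]) for x in(.5,.525,.555)if (abs(B[:,0]-x)<.012).sum()>5];g.append(np.mean(h,0) if h else [np.nan,np.nan])
    print(n,"rail",np.round(g[0],4),"fence",np.round(g[1],4),"cc",round(np.mean(g[1])-np.mean(g[0]),4),"gap",round(g[1][0]-g[0][1],4))
E
python3 gap.py
```

```text
[0.5163 0.1147 0.0936] ang -111.8 r 0.045 F [-2.52 -7.51  3.65] w 0.0198 Ft 0.45
[1.06, -0.27] [2.16, -0.29] [3.22, -0.04] [4.2, 0.46] [5.02, 1.19] [5.64, 2.08] [6.03, 3.11] [6.16, 4.19] [6.02, 5.28] [5.63, 6.3] [5.0, 7.19] [4.17, 7.91] top rail [-0.0534 -0.0431] fence [0.0263 0.0628] cc 0.0928 gap 0.0693
scene rail [-0.0529 -0.041 ] fence [0.0272 0.0555] cc 0.0883 gap 0.0682
```

Call:
carry_out:
  commands: [1, 1.06, -0.27, 0, 0, 0, 0, 1, 2.16, -0.29, 0, 0, 0, 0, 1, 3.22, -0.04, 0, 0, 0, 0, 1, 4.2, 0.46, 0, 0, 0, 0, 1, 4.2, 0.46, 0, 0, 0, 0]

```text
time_s: 5.5
ee_pos: [0.5587, 0.12, 0.0935]
eef_rot: [3.139, -0.001, 0.006]
force: [1.9, -3.2, 2.6]
grip_width: 0.0199
```

```bash
python3 arc.py .533 .1565 1 14;python3 gap.py
```

```text
[0.5587 0.12   0.0935] ang -54.9 r 0.0447 F [ 1.86 -3.18  2.61] w 0.0199 Ft -0.31
[0.83, 0.71] top rail [-0.0533 -0.0431] fence [0.0299 0.0627] cc 0.0945 gap 0.073
scene rail [-0.0528 -0.0411] fence [0.0315 0.0547] cc 0.0901 gap 0.0726
```

Call:
carry_out:
  commands: [-0.3, 0, 0, 0, 0, 0, 0, -0.3, 0, 0, 0, 0, 0, 0, -0.3, 0, 0, 0, 0, 0, 0, -0.3, 0, 0, 4, 0, 0, 0, -0.3, 0, 0, 8, 0, 0, 0, -0.3, -0.5, -4, 10.5, 0, 0, 0, -0.3, -1, -8, 10.5, 0, 0, 0.12, -0.3, -7, -43.5, 10.5, 0, 0, 0.95, -0.3, -7, -43.5, 10.5, 0, 0, 0.95, -0.3, -7, -43.5, 10.5, 0, 0, 0.95, -0.3, -7, -43.5, 10.5, 0, 0, 0.95, -0.3, -7, -43.5, 10.5, 0, 0, 0.95]

```text
time_s: 6.6
ee_pos: [0.517, -0.1421, 0.1986]
eef_rot: [3.139, -0.001, 0.69]
force: [0.8, 0.5, 0.4]
grip_width: 0.0609
```

Call:
carry_out:
  commands: [-0.3, -2.85, -17.3, 0, 0, 0, 0.27, -0.3, -2.85, -17.3, 0, 0, 0, 0.27, -0.3, -2.85, -17.3, 0, 0, 0, 0.27, -0.3, -2.85, -17.3, 0, 0, 0, 0.27, -0.3, -2.85, -17.3, 0, 0, 0, 0.27, -0.3, -2.85, -17.3, 0, 0, 0, 0.27]

```text
time_s: 7.1
ee_pos: [0.4872, -0.3182, 0.1982]
eef_rot: [3.14, -0.001, 0.957]
force: [0.4, 0.9, -0.3]
grip_width: 0.0611
```

```bash
python3 - <<'E'
from h import *
o=ctrl.get_obs();print(o['ee_pos'],o['eef_rot'],o['force'])
i=viewer.camera_info("wrist");p,d=viewer.camera("wrist");cv2.imwrite("pics/w2.png",p)
for r in nets.silhouettes("wrist","block_center"):
    P,u,v=world(d,i,r["region"]);zt=np.percentile(P[:,2],90);T=P[abs(P[:,2]-zt)<.004]
    print(round(r["confidence"],2),r["extent"],zt.round(4),rect(T))
P,u,v=world(d,i);T=P[(abs(P[:,2]-.045)<.005)&(np.hypot(P[:,0]-.4885,P[:,1]+.315)<.042)]
print(len(T),rect(T))
E
```

```text
[ 0.48715096 -0.31817518  0.19815372] [ 3.13961880e+00 -1.19948095e-03  9.56670436e-01] [ 0.36653456  0.86274596 -0.28849141]
0.94 [243.0, 155.4, 272.2, 207.3] 0.0461 (array([ 487.3, -318.3]), array([31.9, 60.3]), 56.5)
0.8 [158.5, 76.0, 238.0, 137.0] 0.0602 (array([ 377.2, -321.4]), array([78.9, 41.7]), 37.0)
0.78 [288.1, 85.5, 338.5, 144.4] 0.0461 (array([ 460. , -218.2]), array([59.6, 32. ]), 3.3)
1304 (array([ 487.3, -318.3]), array([31.9, 60.3]), 56.5)
```

View pics/w2.png

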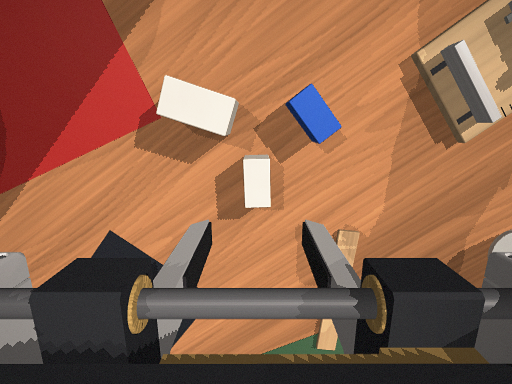

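The small white block is at (257,182), centred between the jaws: 60.3x31.9 mm, top at 46 mm, centre (0.487, -0.318), angle 56.5°. I'll descend and grip.

Call:
carry_out:
  commands: [-0.3, 0, 0, -4, 0, 0, 0.03, -0.3, 0, 0, -8, 0, 0, 0.03, -0.3, 0, 0, -12, 0, 0, 0.03, -0.3, 0, 0, -16, 0, 0, 0.03, -0.3, 0, 0, -18.6, 0, 0, 0.03, -0.3, 0, 0, -18.6, 0, 0, 0.03, 1, 0, 0, -18.6, 0, 0, 0.03, 1, 0, 0, -18.6, 0, 0, 0.03, 1, 0, 0, -18.6, 0, 0, 0.03, 1, 0, 0, -18.6, 0, 0, 0.03, 1, 0, 0, -18.6, 0, 0, 0.03, 1, 0, 0, -18.6, 0, 0, 0.03]
  force: 15

```text
time_s: 8.2
ee_pos: [0.4889, -0.3153, 0.0139]
eef_rot: [3.137, -0.002, 0.989]
force: [-2.0, 2.0, 8.4]
grip_width: 0.0321
```

Call:
carry_out:
  commands: [1, 0, 0, 0.5, 0, 0, 0, 1, 0, 0, 2, 0, 0, 0, 1, 0, 0, 5, 0, 0, 0, 1, 0, 0, 8, 0, 0, 0, 1, 0, 0, 8, 0, 0, 0]

```text
time_s: 8.62
ee_pos: [0.4909, -0.3168, 0.1002]
eef_rot: [3.129, -0.001, 0.989]
force: [0.6, -1.0, 0.7]
grip_width: 0.0319
```

```bash
python3 - <<'E'
from h import *
o=ctrl.get_obs();print(o['ee_pos'],o['eef_rot'],o['force'],o['grip_width'])
for n in("wrist","top"):
    i=viewer.camera_info(n);p,d=viewer.camera(n)
    P,u,v=world(d,i);T=P[(P[:,2]>.08)&(P[:,2]<.15)&(np.hypot(P[:,0]-o['ee_pos'][0],P[:,1]-o['ee_pos'][1])<.045)]
    print(n,len(T),np.histogram(T[:,2],14,(.08,.15))[0])
    for r in nets.silhouettes(n,"block_center")[:3]:
        P,u,v=world(d,i,r["region"]);zt=np.percentile(P[:,2],80);T=P[abs(P[:,2]-zt)<.006]
        print(n,round(r["confidence"],2),r["extent"],zt.round(4),rect(T))
E
```

```text
[ 0.49085453 -0.31676926  0.10022094] [ 3.12892554e+00 -1.24045934e-03  9.89298006e-01] [ 0.62631694 -1.03113856  0.6704379 ] 0.03192467070726638
wrist 7202 [   0   43   85   67  105  151  192  223  243  348 4991  223  257  274]
wrist 0.87 [111.0, 45.5, 234.7, 137.2] 0.0598 (array([ 377.4, -321.4]), array([78.9, 42. ]), 36.7)
wrist 0.6 [227.0, 182.7, 288.6, 288.9] 0.1319 (array([ 487.6, -315. ]), array([32.5, 53.7]), 56.8)
wrist 0.55 [299.2, 65.6, 377.7, 152.1] 0.0456 (array([ 460.2, -218.2]), array([60.1, 32.1]), 2.7)
top 140 [ 6 12  9 14  9  8  8  4 35 29  1  1  3  1]
top 0.88 [336.4, 236.3, 352.6, 256.7] 0.045 (array([ 459.9, -215.8]), array([59.6, 32.7]), 3.0)
top 0.85 [366.5, 257.9, 384.1, 279.7] 0.0586 (array([ 396.4, -304.3]), array([31.3, 42.9]), 41.8)
```

Call:
carry_out:
  commands: [1, 4.4, 31.1, 1, 0, 0, -0.975, 1, 4.4, 31.1, 1, 0, 0, -0.975, 1, 4.4, 31.1, 1, 0, 0, -0.975, 1, 4.4, 31.1, 1, 0, 0, -0.975, 1, 4.4, 31.1, 1, 0, 0, -0.975, 1, 4.4, 31.1, 1, 0, 0, -0.975, 1, 4.4, 31.1, 1, 0, 0, -0.975, 1, 4.4, 31.1, 1, 0, 0, -0.975, 1, 4.4, 31.1, 1, 0, 0, -0.975, 1, 4.4, 31.1, 1, 0, 0, -0.975, 1, 4.4, 31.1, 1, 0, 0, -0.975, 1, 4.4, 31.1, 1, 0, 0, -0.975]

```text
time_s: 9.82
ee_pos: [0.5319, -0.005, 0.1022]
eef_rot: [3.139, -0.0, 0.016]
force: [0.1, -0.8, -0.9]
grip_width: 0.032
```

```bash
python3 - <<'E'
from h import *
o=ctrl.get_obs();print(o['ee_pos'],o['eef_rot'],o['force'],o['grip_width'])
for n in("wrist","scene"):
    i=viewer.camera_info(n);p,d=viewer.camera(n);cv2.imwrite(f"pics/{n}3.png",p)
    P,u,v=world(d,i)
    for r in nets.silhouettes(n,"block_center")[:4]:
        P,u,v=world(d,i,r["region"]);zt=np.percentile(P[:,2],80);T=P[abs(P[:,2]-zt)<.006]
        if zt>.08: print(n,round(r["confidence"],2),r["extent"],zt.round(4),rect(T),np.percentile(P,[1,99],0).round(4))
E
cat gap.py >/dev/null; python3 gap.py
```

```text
[ 0.53193894 -0.00496372  0.10224528] [ 3.13891915e+00 -3.66543900e-04  1.57558965e-02] [ 0.09651725 -0.81401141 -0.91490356] 0.03201420351027284
wrist 0.57 [229.8, 180.2, 286.3, 289.4] 0.1341 (array([532.8,  -1. ]), array([32. , 53.7]), 0.7) [[ 0.5172 -0.0267  0.0926]
 [ 0.5483  0.0257  0.1349]]
scene 0.59 [234.8, 162.5, 260.3, 179.2] 0.1321 (array([535.5,  18.1]), array([34.1, 19.7]), 3.7) [[ 0.5071 -0.0251  0.0547]
 [ 0.5522  0.0283  0.1358]]
top rail [-0.0542 -0.0458] fence [0.0297 0.0432] cc 0.0864 gap 0.0754
scene rail [-0.0525 -0.0409] fence [0.032  0.0609] cc 0.0932 gap 0.0729
```

View pics/wrist3.png

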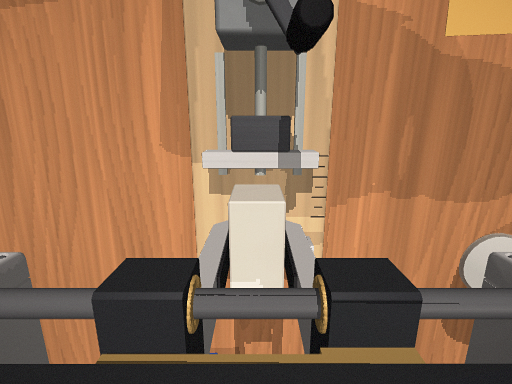

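The block (258,235) is square above the slot, its front end clear of the fence (y=158). I'll shift it 1.5 mm toward the rail and lower it.

Call:
carry_out:
  commands: [1, 0.2, -0.15, -2, 0, 0, 0, 1, 0.2, -0.15, -4, 0, 0, 0, 1, 0.2, -0.15, -5.5, 0, 0, 0, 1, 0.2, -0.15, -6.5, 0, 0, 0, 1, 0.2, -0.15, -7.1, 0, 0, 0, 1, 0.2, -0.15, -7.3, 0, 0, 0, 1, 0.2, -0.15, -7.4, 0, 0, 0, 1, 0.2, -0.15, -7.4, 0, 0, 0]

```text
time_s: 10.78
ee_pos: [0.5347, -0.0062, 0.0295]
eef_rot: [3.139, -0.003, 0.014]
force: [-0.6, 0.3, -0.8]
grip_width: 0.0318
```

Call:
carry_out:
  commands: [1, 0, 0, -0.2, 0, 0, 0, 1, 0, 0, -0.25, 0, 0, 0, 1, 0, 0, -0.25, 0, 0, 0]

```text
time_s: 11.03
ee_pos: [0.5351, -0.0062, 0.0286]
eef_rot: [3.139, -0.004, 0.014]
force: [-6.0, -0.0, 12.7]
grip_width: 0.0318
```

Contact (12.7 N upward), so I'll release.

Call:
carry_out:
  commands: [0.2, 0, 0, 0.05, 0, 0, 0, 0.2, 0, 0, 0.05, 0, 0, 0, -0.2, 0, 0, 0.1, 0, 0, 0, -0.2, 0, 0, 0.1, 0, 0, 0, -0.2, 0, 0, 3, 0, 0, 0, -0.2, 0, 0, 7, 0, 0, 0, -0.2, 0, 0, 11, 0, 0, 0, -0.2, 0, 0, 14, 0, 0, 0]

```text
time_s: 11.7
ee_pos: [0.5354, -0.0062, 0.1718]
eef_rot: [3.138, -0.006, 0.014]
force: [-0.1, -0.8, 0.2]
grip_width: 0.0563
```

```bash
cat >chk.py <<'E'
from h import *
import sys
o=ctrl.get_obs();print(o['ee_pos'].round(4),o['eef_rot'].round(3),o['force'].round(1))
for n in sys.argv[1:]:
    i=viewer.camera_info(n);p,d=viewer.camera(n);P,u,v=world(d,i)
    T=P[(abs(P[:,2]-.06)<.006)&(abs(P[:,0]-.535)<.05)&(abs(P[:,1]+.01)<.05)]
    print(n,"block",len(T),rect(T) if len(T)>3 else '',np.median(T[:,2]).round(4) if len(T) else '')
    F=P[(P[:,2]>.034)&(P[:,2]<.045)&(abs(P[:,0]-.535)<.055)]
    for nm,a,b in(("rail",-.06,-.036),("fence",.01,.046)):
        B=F[(F[:,1]>a)&(F[:,1]<b)&(abs(F[:,0]-.535)>.02)];print(nm,np.percentile(B[:,1],[2,50,98]).round(4) if len(B)>3 else '')
    H=P[(P[:,2]>.122)&(P[:,2]<.135)&(np.hypot(P[:,0]-.533,P[:,1]-.1565)<.06)];print("handle",len(H),rect(H) if len(H)>3 else '')
    cv2.imwrite("pics/last_%s.png"%n,p)
E
python3 chk.py wrist top
```

```text
[ 0.5354 -0.0062  0.1718] [ 3.138 -0.006  0.014] [-0.1 -0.8  0.2]
wrist block 1675 (array([535.9,  -5.9]), array([31.5, 59.9]), 0.6) 0.0603
rail [-0.055  -0.0483 -0.0434]
fence [0.0288 0.0362 0.0441]
handle 645 (array([558.5, 118.7]), array([18.8, 18.8]), 1.7)
top block 0  
rail 
fence [0.0296 0.0376 0.0449]
handle 46 (array([558.3, 121.2]), array([16.8, 17.9]), 58.2)
```

The block stands square: centre (0.5359, -0.0059), 0.6°, top at 60.3 mm. Back to the crank handle at (0.5585, 0.119).

Call:
carry_out:
  commands: [-0.2, 2.3, 12.5, 1, 0, 0, 0, -0.2, 2.3, 12.5, 1, 0, 0, 0, -0.2, 2.3, 12.5, 1, 0, 0, 0, -0.2, 2.3, 12.5, 0, 0, 0, 0, -0.2, 2.3, 12.5, -3, 0, 0, 0, -0.2, 2.3, 12.5, -6, 0, 0, 0, -0.2, 2.3, 12.5, -7.8, 0, 0, 0, -0.2, 2.3, 12.5, -7.8, 0, 0, 0, 1, 2.3, 12.5, -7.8, 0, 0, 0, 1, 2.3, 12.5, -7.8, 0, 0, 0, 1, 2.3, 12.5, -7.8, 0, 0, 0, 1, 2.3, 12.5, -7.8, 0, 0, 0]
  force: 10

```text
time_s: 12.8
ee_pos: [0.5607, 0.1187, 0.097]
eef_rot: [3.138, -0.014, 0.014]
force: [0.6, -0.2, -0.1]
grip_width: 0.033
```

Call:
carry_out:
  commands: [1, 0, 0, 0, 0, 0, 0, 1, 0, 0, 0, 0, 0, 0, 1, 0, 0, 0, 0, 0, 0, 1, 0, 0, 0, 0, 0, 0]

```text
time_s: 13.13
ee_pos: [0.5609, 0.1187, 0.0975]
eef_rot: [3.138, -0.015, 0.014]
force: [-1.5, 0.5, 4.2]
grip_width: 0.0193
```

```bash
python3 arc.py .533 .1565 12 -12
```

```text
[0.5609 0.1187 0.0975] ang -53.6 r 0.047 F [-1.48  0.47  4.2 ] w 0.0193 Ft -0.92
[-0.93, -0.31] [-1.82, -0.61] [-2.76, -0.71] [-3.69, -0.62] [-4.58, -0.33] [-5.4, 0.13] [-6.1, 0.75] [-6.66, 1.51] [-7.05, 2.36] [-7.25, 3.28] [-7.26, 4.22] [-7.07, 5.14]
```

Call:
carry_out:
  commands: [1, -0.2, 0, -0.3, 0.003, 0.015, 0, 1, -0.2, 0, -0.3, 0.003, 0.015, 0, 1, -0.2, 0, -0.3, 0.003, 0.015, 0]

```text
time_s: 13.38
ee_pos: [0.5602, 0.1186, 0.0961]
eef_rot: [-3.142, -0.004, 0.014]
force: [1.1, -1.6, 11.1]
grip_width: 0.0198
```

```bash
python3 arc.py .533 .1565 12 -12
```

```text
[0.5602 0.1186 0.0961] ang -54.4 r 0.0466 F [ 1.12 -1.56 11.09] w 0.0198 Ft 0.0
[-0.92, -0.32] [-1.81, -0.61] [-2.75, -0.7] [-3.68, -0.6] [-4.57, -0.3] [-5.38, 0.17] [-6.07, 0.81] [-6.62, 1.57] [-7.0, 2.43] [-7.18, 3.35] [-7.18, 4.29] [-6.98, 5.2]
```

Call:
carry_out:
  commands: [1, -0.92, -0.32, 0.1, 0, 0.004, 0, 1, -1.81, -0.61, 0.1, 0, 0.004, 0, 1, -2.75, -0.7, 0.1, 0, 0.004, 0, 1, -3.68, -0.6, 0.1, 0, 0.004, 0, 1, -4.57, -0.3, 0.1, 0, 0.004, 0, 1, -5.38, 0.17, 0.1, 0, 0.004, 0, 1, -6.07, 0.81, 0.1, 0, 0.004, 0, 1, -6.62, 1.57, 0.1, 0, 0.004, 0, 1, -6.62, 1.57, 0.1, 0, 0.004, 0]

```text
time_s: 14.13
ee_pos: [0.4929, 0.1346, 0.0971]
eef_rot: [3.141, 0.002, 0.014]
force: [-7.1, -3.4, 4.3]
grip_width: 0.0198
```

```bash
python3 arc.py .533 .1565 12 -10; python3 chk.py top
```

```text
[0.4929 0.1346 0.0971] ang -151.4 r 0.0457 F [-7.07 -3.44  4.31] w 0.0198 Ft -0.36
[-0.24, 0.76] [-0.43, 1.52] [-0.47, 2.3] [-0.39, 3.08] [-0.17, 3.83] [0.18, 4.53] [0.65, 5.16] [1.21, 5.7] [1.87, 6.13] [2.58, 6.44] [3.34, 6.63] [4.12, 6.68] [0.4929 0.1346 0.0971] [3.141e+00 2.000e-03 1.400e-02] [-7.1 -3.4  4.3]
top block 268 (array([535.5,  -4.2]), array([31.7, 59.5]), 3.3) 0.0594
rail [-0.0543 -0.0482 -0.0423]
fence [0.0283 0.0356 0.0439]
handle 0
```

```bash
python3 arc.py .5323 .156 9 -10
```

```text
[0.4931 0.1343 0.0971] ang -151.0 r 0.0448 F [-6.14 -3.65  5.41] w 0.0199 Ft 0.22
[-0.32, 0.71] [-0.51, 1.47] [-0.57, 2.25] [-0.48, 3.03] [-0.27, 3.78] [0.08, 4.49] [0.54, 5.12] [1.1, 5.66] [1.75, 6.1]
```

Call:
carry_out:
  commands: [1, -0.32, 0.71, -0.1, 0, 0, 0, 1, -0.51, 1.47, -0.1, 0, 0, 0, 1, -0.57, 2.25, -0.1, 0, 0, 0, 1, -0.48, 3.03, -0.1, 0, 0, 0, 1, -0.27, 3.78, -0.1, 0, 0, 0, 1, 0.08, 4.49, -0.1, 0, 0, 0, 1, 0.54, 5.12, -0.1, 0, 0, 0, 1, 0.54, 5.12, -0.1, 0, 0, 0]

```text
time_s: 14.85
ee_pos: [0.4994, 0.1862, 0.0966]
eef_rot: [-3.142, 0.001, 0.015]
force: [-0.8, 0.5, 6.5]
grip_width: 0.02
```

```bash
python3 arc.py .5323 .156 12 -3; python3 chk.py top
```

```text
[0.4994 0.1862 0.0966] ang 137.4 r 0.0446 F [-0.75  0.5   6.52] w 0.02 Ft 0.14
[0.14, 0.19] [0.31, 0.35] [0.49, 0.5] [0.68, 0.64] [0.88, 0.77] [1.08, 0.89] [1.29, 1.0] [1.5, 1.1] [1.72, 1.19] [1.94, 1.27] [2.17, 1.33] [2.39, 1.38] [0.4994 0.1862 0.0966] [-3.142e+00  1.000e-03  1.500e-02] [-0.8  0.5  6.5]
top block 273 (array([535.5,  -8.7]), array([58.7, 32.2]), 88.9) 0.0592
rail [-0.0543 -0.0482 -0.0424]
fence [0.0215 0.0296 0.0446]
handle 0
```

Call:
carry_out:
  commands: [1, 0.14, 0.19, -0.05, 0, 0, 0, 1, 0.31, 0.35, -0.05, 0, 0, 0, 1, 0.49, 0.5, -0.05, 0, 0, 0, 1, 0.68, 0.64, -0.05, 0, 0, 0, 1, 0.88, 0.77, -0.05, 0, 0, 0, 1, 1.08, 0.89, -0.05, 0, 0, 0]

```text
time_s: 15.4
ee_pos: [0.5105, 0.1949, 0.0965]
eef_rot: [-3.141, 0.0, 0.015]
force: [-2.3, -0.9, 6.2]
grip_width: 0.0196
```

```bash
python3 arc.py .5323 .156 12 -2; python3 chk.py top
```

```text
[0.5105 0.1949 0.0965] ang 119.3 r 0.0446 F [-2.26 -0.95  6.21] w 0.0196 Ft 2.43
[0.12, 0.1] [0.26, 0.17] [0.41, 0.23] [0.55, 0.29] [0.7, 0.35] [0.85, 0.4] [1.0, 0.44] [1.15, 0.48] [1.3, 0.51] [1.46, 0.54] [1.61, 0.56] [1.77, 0.58] [0.5105 0.1949 0.0965] [-3.141  0.     0.015] [-2.3 -0.9  6.2]
top block 269 (array([535.7,  -8.9]), array([32.1, 58.7]), 0.4) 0.0592
rail [-0.0543 -0.0482 -0.0423]
fence [0.0213 0.0283 0.0447]
handle 0
```

Call:
carry_out:
  commands: [1, 0.12, 0.1, -0.05, 0, 0, 0, 1, 0.26, 0.17, -0.05, 0, 0, 0, 1, 0.41, 0.23, -0.05, 0, 0, 0, 1, 0.55, 0.29, -0.05, 0, 0, 0]

```text
time_s: 15.78
ee_pos: [0.5167, 0.1978, 0.0965]
eef_rot: [-3.14, -0.001, 0.015]
force: [-1.8, -0.8, 6.3]
grip_width: 0.0198
```

```bash
cat >>chk.py <<'E'
import scipy.ndimage as nd
g=cv2.cvtColor(p,cv2.COLOR_BGR2GRAY).astype(float)
i=viewer.camera_info("top")
def pix(x,y,z):
    c=i['R']@[x,y,z]+i['t'];return i['fx']*c[0]/c[2]+i['cx'],i['fy']*c[1]/c[2]+i['cy']
def prof(x,z,a,b):
    ys=np.arange(a,b,.0002);q=np.array([pix(x,y,z) for y in ys]);return ys,nd.gaussian_filter1d(nd.map_coordinates(g,[q[:,1],q[:,0]],order=3),5)
for x in(.495,.505,.565,.575):
    for nm,a,b in(("rail",-.065,-.025),("fence",.005,.045)):
        ys,s=prof(x,.04,a,b);D=np.gradient(s);k=[D.argmax(),D.argmin()];print(x,nm,(ys[k]*1e3).round(1),end="; ")
ys,s=np.array([prof(x,.06,-.06,.04) for x in(.528,.533,.538,.543)]).mean(0);D=np.gradient(s);k=[D.argmax(),D.argmin()];print("\nblock",(ys[k]*1e3).round(1))
E
python3 arc.py .5323 .156 12 -2; python3 chk.py top
```

```text
[0.5167 0.1978 0.0965] ang 110.4 r 0.0446 F [-1.76 -0.84  6.27] w 0.0198 Ft 1.94
[0.14, 0.08] [0.29, 0.12] [0.44, 0.16] [0.59, 0.2] [0.75, 0.23] [0.9, 0.26] [1.06, 0.28] [1.21, 0.29] [1.37, 0.3] [1.52, 0.31] [1.68, 0.3] [1.84, 0.3] [0.5167 0.1978 0.0965] [-3.14e+00 -1.00e-03  1.50e-02] [-1.8 -0.8  6.3]
top block 269 (array([535.6, -11.1]), array([58.7, 32. ]), 89.7) 0.0593
rail [-0.0543 -0.0483 -0.0425]
fence [0.0208 0.0283 0.0447]
handle 0 
0.495 rail [-54.6 -45. ]; 0.495 fence [19.2  7. ]; 0.505 rail [-54.2 -43.2]; 0.505 fence [19.2 33.4]; 0.565 rail [-54.6 -46.6]; 0.565 fence [19.8 28.2]; 0.575 rail [-53.8 -41.6]; 0.575 fence [20. 27.]; 
block [-38.4  33.2]
```

Call:
carry_out:
  commands: [1, 0.14, 0.08, -0.05, 0, 0, 0, 1, 0.29, 0.12, -0.05, 0, 0, 0, 1, 0.44, 0.16, -0.05, 0, 0, 0, 1, 0.59, 0.2, -0.05, 0, 0, 0, 1, 0.75, 0.23, -0.05, 0, 0, 0, 1, 0.9, 0.26, -0.05, 0, 0, 0]

```text
time_s: 16.33
ee_pos: [0.5264, 0.2003, 0.0965]
eef_rot: [-3.14, -0.001, 0.015]
force: [-1.8, -1.5, 5.8]
grip_width: 0.0197
```

```bash
python3 arc.py .5323 .156 8 -1.5; python3 chk.py top
```

```text
[0.5264 0.2003 0.0965] ang 97.6 r 0.0447 F [-1.8  -1.51  5.76] w 0.0197 Ft 1.98
[0.11, 0.03] [0.23, 0.04] [0.35, 0.05] [0.47, 0.05] [0.58, 0.06] [0.7, 0.06] [0.82, 0.05] [0.94, 0.04] [0.5264 0.2003 0.0965] [-3.14e+00 -1.00e-03  1.50e-02] [-1.8 -1.5  5.8]
top block 273 (array([535.6, -11.4]), array([59.1, 32. ]), 89.5) 0.0592
rail [-0.0543 -0.0481 -0.0424]
fence [0.0186 0.0266 0.0447]
handle 0 
0.495 rail [-54.8 -44.6]; 0.495 fence [16.8 26. ]; 0.505 rail [-55.2 -43. ]; 0.505 fence [19.8 29.8]; 0.565 rail [-54. -45.]; 0.565 fence [17.8 29.8]; 0.575 rail [-53.2 -42.2]; 0.575 fence [17.8 29.4]; 
block [19.6 32.4]
```

Call:
carry_out:
  commands: [1, 0.11, 0.03, -0.05, 0, 0, 0, 1, 0.23, 0.04, -0.05, 0, 0, 0, 1, 0.35, 0.05, -0.05, 0, 0, 0]

```text
time_s: 16.63
ee_pos: [0.5306, 0.2007, 0.0965]
eef_rot: [-3.14, -0.002, 0.015]
force: [-2.0, -1.4, 6.5]
grip_width: 0.0196
```

```bash
python3 arc.py .5323 .156 6 -1.5
```

```text
[0.5306 0.2007 0.0965] ang 92.2 r 0.0448 F [-1.96 -1.43  6.47] w 0.0196 Ft 2.02
[0.12, 0.02] [0.23, 0.02] [0.35, 0.01] [0.47, 0.01] [0.59, -0.0] [0.7, -0.02]
```

Ft is still at the 2.0 N baseline, so I'll go on.

Call:
carry_out:
  commands: [1, 0.12, 0.02, -0.05, 0, 0, 0, 1, 0.23, 0.02, -0.05, 0, 0, 0]

```text
time_s: 16.8
ee_pos: [0.5333, 0.2008, 0.0965]
eef_rot: [-3.14, -0.003, 0.015]
force: [-1.9, -1.3, 6.3]
grip_width: 0.0197
```

```bash
python3 arc.py .5323 .156 6 -1.5
```

```text
[0.5333 0.2008 0.0965] ang 88.7 r 0.0448 F [-1.88 -1.3   6.31] w 0.0197 Ft 1.84
[0.12, 0.01] [0.24, -0.0] [0.35, -0.01] [0.47, -0.02] [0.59, -0.04] [0.7, -0.06]
```

Call:
carry_out:
  commands: [1, 0.12, 0.01, -0.05, 0, 0, 0, 1, 0.24, 0, -0.05, 0, 0, 0]

```text
time_s: 16.97
ee_pos: [0.536, 0.2006, 0.0964]
eef_rot: [-3.139, -0.003, 0.015]
force: [-3.8, 0.1, 6.9]
grip_width: 0.0197
```

```bash
python3 arc.py .5323 .156 6 -1.5; python3 chk.py top
```

```text
[0.536  0.2006 0.0964] ang 85.3 r 0.0448 F [-3.84  0.06  6.93] w 0.0197 Ft 3.83
[0.12, -0.0] [0.23, -0.02] [0.35, -0.03] [0.47, -0.05] [0.58, -0.08] [0.7, -0.1] [0.536  0.2006 0.0964] [-3.139e+00 -3.000e-03  1.500e-02] [-3.8  0.1  6.9]
top block 267 (array([535.8, -11.7]), array([32.1, 58.8]), 0.9) 0.0593
rail [-0.0545 -0.0482 -0.0423]
fence [0.0186 0.0261 0.0447]
handle 0 
0.495 rail [-55.8 -43.8]; 0.495 fence [16.2 25.8]; 0.505 rail [-53.8 -42.8]; 0.505 fence [15.2 25.4]; 0.565 rail [-53.  -44.2]; 0.565 fence [18.2 33.2]; 0.575 rail [-53.4 -43.2]; 0.575 fence [16.8 28.8]; 
block [19.  30.8]
```

Ft rose by 1.9 N, about 17 N of nip, at 85° as predicted. I'll hold to confirm it.

Call:
carry_out:
  commands: [1, 0, 0, 0, 0, 0, 0, 1, 0, 0, 0, 0, 0, 0]

```text
time_s: 17.18
ee_pos: [0.536, 0.2005, 0.0966]
eef_rot: [-3.139, -0.002, 0.015]
force: [-3.5, -0.2, 4.9]
grip_width: 0.0196
```

```bash
python3 arc.py .5323 .156 4 -1; 
```

```text
[0.536  0.2005 0.0966] ang 85.2 r 0.0447 F [-3.46 -0.15  4.88] w 0.0196 Ft 3.44
[0.08, 0.01] [0.16, 0.01] [0.24, -0.0] [0.31, -0.02]
```

Held at 3.4 N against a steady 1.9 N baseline, so the nip is about 15 N. I'll release and rise straight up.

Call:
carry_out:
  commands: [0.3, 0, 0, 0, 0, 0, 0, 0.3, 0, 0, 0, 0, 0, 0, -0.2, 0, 0, 0, 0, 0, 0, -0.2, 0, 0, 0, 0, 0, 0, -0.2, 0, 0, 3, 0, 0, 0, -0.2, 0, 0, 7, 0, 0, 0, -0.2, 0, 0, 11, 0, 0, 0, -0.2, 0, 0, 14, 0, 0, 0, -0.2, 0, -4, 14, 0, 0, 0, -0.2, 0, -8, 14, 0, 0, 0, -0.2, 0, -12, 14, 0, 0, 0, -0.2, 0, -12, 14, 0, 0, 0]

```text
time_s: 18.18
ee_pos: [0.5361, 0.0753, 0.2367]
eef_rot: [-3.14, -0.002, 0.011]
force: [-0.0, -0.5, -0.2]
grip_width: 0.0563
```

```bash
sed -i '/^import scipy/,$d' chk.py; python3 chk.py wrist scene
```

```text
[0.5361 0.0753 0.2367] [-3.14e+00 -2.00e-03  1.10e-02] [-0.  -0.5 -0.2]
wrist block 980 (array([535.4, -13.4]), array([31.3, 59.8]), 0.9) 0.0604
rail [-0.0553 -0.0485 -0.0433]
fence [0.0156 0.025  0.0435]
handle 368 (array([535.8, 200.9]), array([19. , 19.1]), 68.4)
scene block 197 (array([538.2, -10.4]), array([60.3, 35.3]), 86.8) 0.0585
rail [-0.0523 -0.0473 -0.0403]
fence [0.0188 0.0277 0.0445]
handle 39 (array([539.2, 203.3]), array([17.8, 16. ]), 75.7)
```

View pics/last_wrist.png

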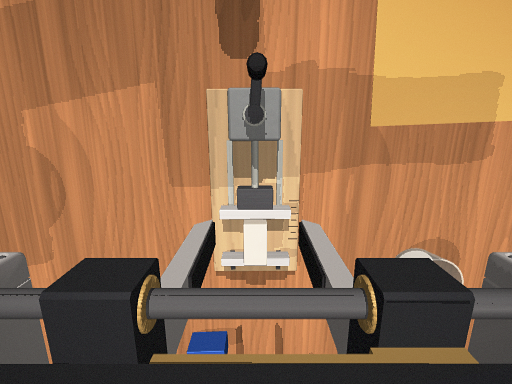

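The view shows the block (255,243) flush and square between fence (212) and rail (258), with the handle (257,65) still where it was let go. Handing in.

```bash
python3 -c "
from station import ticket
print(ticket.hand_in())"
```

```text
the job is handed in; nothing more can be done
None
```

The block is nipped upright between rail and fence, the crank is let go, and I've handed the job in at about 18 s of the 72 s; no verdict was reported.

- **What I did:** I wound the fence open to a gap of about 72.5 mm. I then stood the smaller white block midway along the rail and let go of it. I wound in clockwise until the handle force rose from a steady 1.9 N to 3.8 N, holding at 3.4 N. That puts the nip at roughly 15 N.
- **Last checks:**
  - The wrist camera shows the block at 0.9° yaw with its top at 60.4 mm. Its ends lie at the rail face (y about -43 mm) and the fence face (about 16 mm).
  - The handle was within about 0.5° of where I let go, so the play should still be taken up on the closing side.
- **What disagreed:** The scene camera put everything about 3 mm further along x and y than the wrist camera did. I took that as calibration error and went by the wrist view.
- **What I did not check:** The nip force comes only from the handle force. I did not measure the tub, jar and slat again, but the gripper stayed well clear of them.

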